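# Hold the bread bin's flap against its sprung plate for fastening

## Robot

A 6-joint arm with a two-finger parallel gripper is mounted at the origin on a cart in front of the work surface, level with it; the furniture and walls round the work are solid. World frame = base frame: x ahead of the robot, y to its left, z up, the work surface at z = 0. Lengths are in mm, angles in degrees, forces in N, time in s.
With the tool pointing down it reaches from about 325 to 900 mm from the base axis. Payload 6.1 kg.
Tool frame: the origin (TCP) lies midway between the tips of the shut fingers; the grasp point (between the pads) lies 19 mm behind it; x points along the fingers, z is the direction in which the jaws open and shut, and the axes are right-handed (so a half turn about x gives the same grasp; the last joint's range is limited). The gripper opens to 87 mm and grips with 3 to 60 N. Pads are 19 mm wide; open, the fingers measure 117 mm over their backs; the gripper's body (75 mm by 190 mm) begins 51 mm behind the grasp point.
Start: joints at [-74.49, 12.628, 87.462, -0, 79.91, -7.225], TCP at [241.535, -576.434, 222.538] pointing down, gripper open.
Joint ranges: [-170.65, 170.65], [-52.31, 119.04], [5.05, 147.46], [-71.25, 251.25], [11.57, 151.72], [-153.62, 153.62]. Speed limits (degrees/s): [147.25, 147.25, 172.46, 180, 180, 180].

## Interface

Orientations are given as a 3x3 rotation matrix whose columns are the frame's x, y, z axes.
In Python, from workcell import readout, camera, camera_model, order gives the robot as it stands.
- The arm moves only by the shell command python3 -m creep 'ROWS' [OPENING] [FORCE]. ROWS is text: rows parted by semicolons, each of 6 numbers parted by spaces: the shift along the world's x, y, z each as a share of 300 mm, from -1 to 1, then the turn, a rotation vector about the world's x, y, z each as a share of pi rad, from -1 to 1. A call has 1 to 20 rows; each row is the pose to reach, as a shift and turn from the pose measured when the call began, turning the shorter way round; what a row does not reach only later rows make up. A row lasts 1/12 s, in which the tool goes at most 41.7 mm and 7.16 degrees, less where a joint would pass 70% of its speed; a pose out of reach is approached as far as the arm can. A call with a number of a shift or a turn outside -1 to 1 is refused whole. A call with a gripper value outside its range is refused whole. OPENING is the opening, from -1 (shut) to 1 (fully open), set as the call begins (- or left out, the last holds). The fingers move at their own pace and stop on an object; FORCE is the grip in N (left out, the last holds). Time passes only in rows, so rows that repeat a pose let the fingers close. It gives the time, the measured TCP pose, the force and the opening at its end, in the units of the state.
- readout.state(): the state, without advancing time (a new reading comes with each control period).
- camera(name): name is "side" or "top"; returns the picture (384x512x3 uint8, red, green, blue); there is no depth.
- camera_model(name): a dict with "fx", "fy", "cx", "cy" (pixels), "distortion" ([k1, k2, p1, p2, k3] as OpenCV has them; the pictures are not rectified), "pose" (4x4, takes a point from camera to world coordinates). Camera axes: x right, y up, looking along -z (the intrinsics and any distortion apply to the point x, -y, -z); pixel columns grow to the right and rows downward; lengths in mm; the calibration is good to about 2 mm. A picture is of the moment at which its call begins. camera_model takes no time and is no camera call.
- order.close_job(): hands the job in, once; it reports no verdict.
The state is a dict: "clock": time; "joints": joint angles; "qvel": joint speeds; "joint_efforts": joint torques, N m; "ee_pos": TCP position; "orientation": TCP orientation; "contact_force": force on the tool from outside, world axes, zero at the start; "wrist_torque": the same for the moment, N m; "grip_width": finger opening in mm.
Only numpy, scipy, OpenCV 4.12 (cv2) and the standard library are available. Lean on these libraries where they do the work, as an engineer would, in place of code of your own. Each camera call takes 0.05 s, during which the arm holds its last target.

## Task

Pick up the bread bin's wooden flap by its grip bar and lean it on the aluminium plate on the bin's sloping front: grip bar outwards, lower edge down on the wooden stop ledge, sides even with the plate's sides. Press it flat against the sprung plate with a steady push of about 10 newtons (never more than 25; the plate then sits about half-way down its travel), as a third hand for someone who will drive the screws from behind, and finish while still holding it pressed like that. Leave everything else on the worktop where it is.

Things in the scene. Friction and masses are not known exactly. Their poses are not given: they have to be found in the camera images.
- flap_grip (a point): Loose wooden flap, 140 (x) x 180 (y) x 10 (z) mm, 0.3 kg, lying bar up. On its upper face, in the middle, a dark wooden grip bar 16 mm thick (x), 90 mm long (y), top 44 mm above the flap's underside. This point: in the bar, flap's centre, 30 mm above the underside. Axes: x across the bar, y along it, z out of the face with the bar. Same turned half round, so either 180 mm edge may be the lower one.
- plate_mid (a point): Point on the outer face of the aluminium plate (180 mm wide, 124 mm along the slope). It moves with the plate. Axes: x up the slope (25 degrees above level), y across it, z square out of the plate, up and to the front. The stop ledge's upper side is 70 mm from here along -x, so a centred flap resting on ledge and plate has flap_grip at x 0, y 0, z 30 mm in this frame.
- bin: Wooden bread bin, 205 x 220 mm, 116 mm tall, fixed on the worktop; origin: middle of its underside, x to its back, z up. Its sloping front carries the sprung plate; a wooden stop ledge (214 mm long) runs across the foot of the slope, standing 22 mm out of the free plate's face. Its side cheeks lie 22 mm below that face; the flap need not reach them.
- plate (a joint): Travel of the sprung plate into the bin in m: 0 free, 0.018 bottomed. Springs of 1250 N/m (1.25 N per mm), so about 10 N is 8 mm; stays only while pressed.
- pepper_mill: dark wooden pepper mill, 58 mm wide, 170 mm tall; origin: centre of its underside. Bystander.
- salt_shaker: glass salt shaker with grey top, 44 mm wide, 90 mm tall; origin: centre of its underside. Bystander.
- white_cup: white cup, 62 x 90 mm, 55 mm tall; origin: centre of its underside. Bystander.
- glass_jar: glass jar with wooden lid, 74 mm wide, 128 mm tall; origin: centre of its underside. Bystander.
- sugar_pot: white lidded sugar pot, 78 x 110 mm, 128 mm tall; origin: centre of its underside. Bystander.
- tea_light: small tea light, 38 mm wide, 15 mm tall; origin: centre of its underside. Bystander.
- screwdriver: screwdriver lying on the worktop, 170 mm long, about 30 mm thick; origin: its middle, x along it. Bystander.

How it is judged:
By the outcome, as a careful person would: the job done as asked, in the order asked, and still so for the second after the job is handed in, while the arm keeps its last pose, push and grip.
It also fails if it takes over 64 s, if anything falls off the work surface, if the arm or the gripper's body presses on something with over 40 N, if the wrist force passes 120 N, or if a joint passes its speed limit or range.

## Working session

There is one attempt and no reset: what is moved stays moved. The work goes in short steps, Python scripts to look and compute and a shell command to move; the robot and the scene stay as the last step left them, time stands still between calls to the robot, and variables do not carry over. Pictures are saved under pics/ and viewed, and the job is handed in when it is done.

```bash
mkdir -p pics; ls; python3 - <<'E'
from workcell import readout, camera, camera_model
import cv2
print(readout.state())
for n in("side","top"):
    im=camera(n); cv2.imwrite(f"pics/{n}0.png",im[:,:,::-1]); m=camera_model(n); print(n,m)
E
```

```text
pics
{'clock': 0.0, 'joints': array([-7.44893611e+01,  1.26767675e+01,  8.75245656e+01,  1.81700019e-03,
        7.99094776e+01, -7.22434869e+00]), 'qvel': array([-0.0651698 ,  0.02853798, -0.01388248,  0.00049602, -0.02429007,
       -0.0854196 ]), 'joint_efforts': array([-1.33272533e-03, -4.94612002e+01, -3.87375069e+01,  6.96252566e-02,
        5.72533545e-02, -1.65602232e-04]), 'ee_pos': array([ 241.39256354, -575.84360869,  221.43182963]), 'orientation': array([[-4.87103028e-04,  9.22304490e-01,  3.86463699e-01],
       [ 1.87192541e-03,  3.86463908e-01, -9.22302631e-01],
       [-9.99998129e-01,  2.74174812e-04, -1.91473295e-03]]), 'contact_force': array([ 0.1353174 , -0.64263685,  0.44951698]), 'wrist_torque': array([-0.02085873, -0.04874824,  0.00022935]), 'grip_width': 86.82214356801312}
side {'fx': 398.6501794537322, 'fy': 398.6501794537322, 'cx': 255.39888412253532, 'cy': 189.77757115941418, 'distortion': array([-0.03266307,  0.        ,  0.        ,  0.        ,  0.        ]), 'pose': array([[ 9.36395762e-01,  1.84902135e-01, -2.98285397e-01,
         1.09656886e+02],
       [-3.50494828e-01,  5.35799232e-01, -7.68161805e-01,
        -1.17401463e+03],
       [ 1.77863286e-02,  8.23850947e-01,  5.66527372e-01,
         9.42498756e+02],
       [ 0.00000000e+00,  0.00000000e+00,  0.00000000e+00,
         1.00000000e+00]])}
top {'fx': 395.5862883717105, 'fy': 395.5862883717105, 'cx': 253.05027711919567, 'cy': 190.66669073912377, 'distortion': array([-0.13358088,  0.        ,  0.        ,  0.        ,  0.        ]), 'pose': array([[ 2.01433413e-02,  9.89520483e-01, -1.42980626e-01,
         3.53337911e+02],
       [-9.99795530e-01,  2.01898803e-02, -1.12548477e-03,
         9.59456835e+00],
       [ 1.77307149e-03,  1.42974062e-01,  9.89724848e-01,
         1.51272856e+03],
       [ 0.00000000e+00,  0.00000000e+00,  0.00000000e+00,
         1.00000000e+00]])}
```

View pics/side0.png

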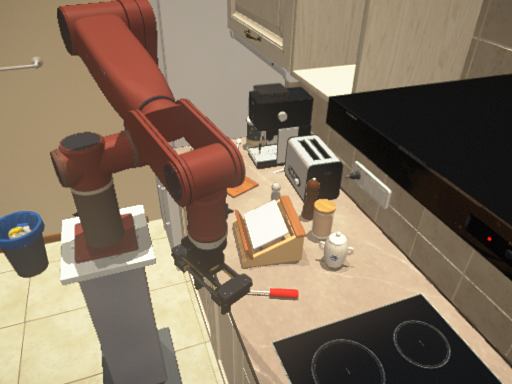

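View pics/top0.png

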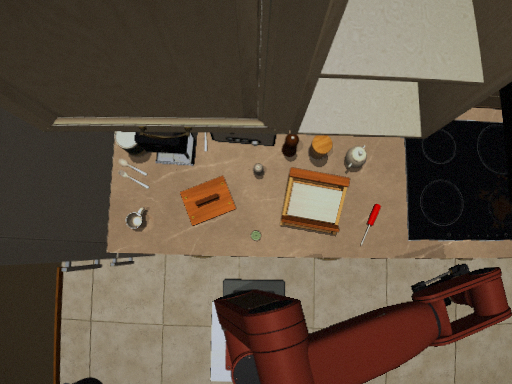

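```bash
python3 - <<'E'
import cv2
a=cv2.imread("pics/side0.png")[180:280,200:360]; b=cv2.imread("pics/top0.png")[150:250,270:370];c=cv2.imread("pics/top0.png")[160:240,165:265]
cv2.imwrite("pics/sz.png",cv2.resize(a,None,fx=5,fy=5,interpolation=cv2.INTER_CUBIC))
b=cv2.resize(b,(600,600),interpolation=cv2.INTER_CUBIC);cv2.imwrite("pics/tz.png",b)
cv2.imwrite("pics/fz.png",cv2.resize(c,(750,600),interpolation=cv2.INTER_CUBIC))
E
```

```text
(no output)
```

View pics/sz.png

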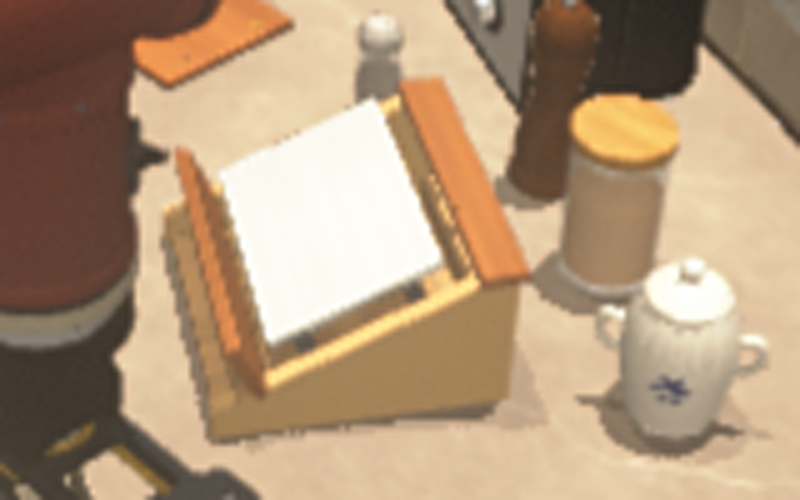

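View pics/tz.png

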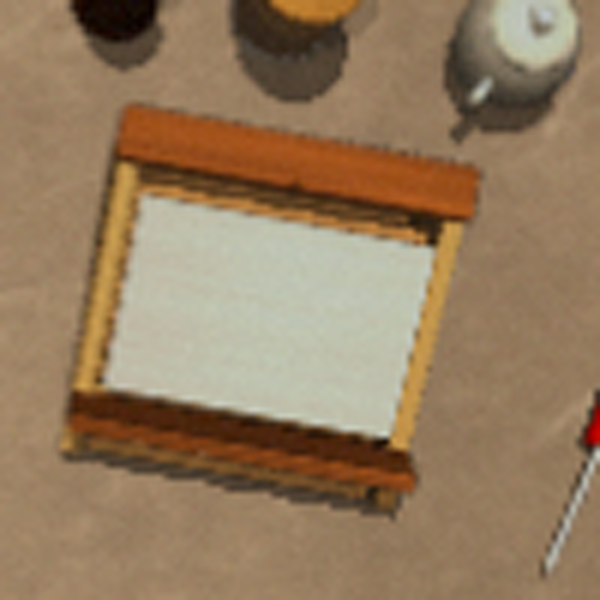

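View pics/fz.png

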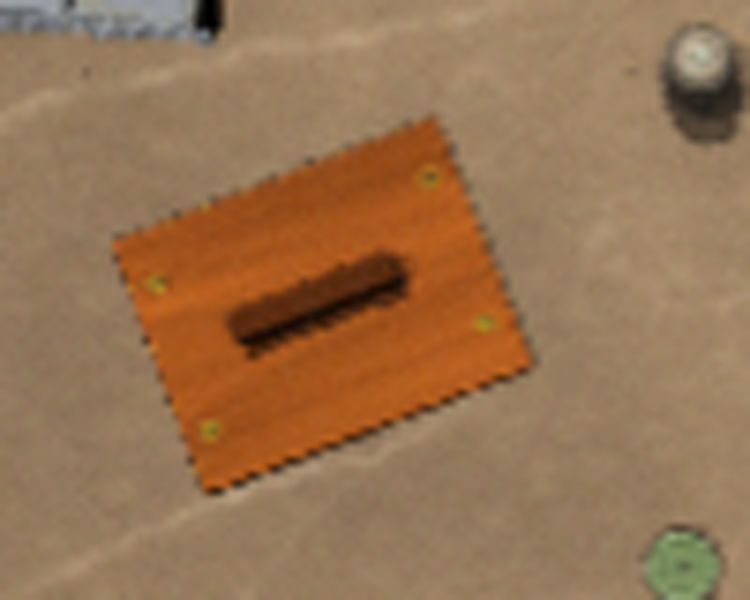

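```bash
cat > h.py <<'E'
import cv2,numpy as np
from workcell import readout,camera,camera_model
def rays(n,uv):
    m=camera_model(n);K=np.array([[m['fx'],0,m['cx']],[0,m['fy'],m['cy']],[0,0,1]])
    p=cv2.undistortPoints(np.array(uv,float).reshape(-1,1,2),K,m['distortion']).reshape(-1,2)
    d=np.c_[p[:,0],-p[:,1],-np.ones(len(p))]@m['pose'][:3,:3].T
    return m['pose'][:3,3],d/np.linalg.norm(d,axis=1)[:,None]
def onz(n,uv,z):
    o,d=rays(n,uv);return o+d*((z-o[2])/d[:,2])[:,None]
def proj(n,P):
    m=camera_model(n);K=np.array([[m['fx'],0,m['cx']],[0,m['fy'],m['cy']],[0,0,1]])
    q=(np.atleast_2d(P)-m['pose'][:3,3])@m['pose'][:3,:3];q=q*[1,-1,-1]
    return cv2.projectPoints(q,np.zeros(3),np.zeros(3),K,m['distortion'])[0].reshape(-1,2)
def tri(a,b):
    oa,da=rays('top',a);ob,db=rays('side',b);out=[]
    for x,y in zip(da,db):
        s=np.linalg.lstsq(np.c_[x,-y],ob-oa,rcond=None)[0]
        out.append(((oa+s[0]*x+ob+s[1]*y)/2,np.linalg.norm(oa+s[0]*x-ob-s[1]*y)))
    return np.array([o[0] for o in out]),[round(o[1],1) for o in out]
def quad(mask):
    """largest blob -> 4 corners by line fits on contour sides"""
    c=max(cv2.findContours(mask,cv2.RETR_EXTERNAL,cv2.CHAIN_APPROX_NONE)[0],key=cv2.contourArea)
    q=c
    for e in np.linspace(2,15,40):
        q=cv2.approxPolyDP(cv2.convexHull(c),e,True)
        if len(q)<=4:break
    q=q.reshape(-1,2).astype(float);P=c.reshape(-1,2).astype(float);L=[]
    for i in range(len(q)):
        a,b=q[i],q[(i+1)%len(q)];t=(b-a)/np.linalg.norm(b-a);r=P-a
        s=r@t;dn=r@[-t[1],t[0]];l=np.linalg.norm(b-a)
        S=P[(s>.1*l)&(s<.9*l)&(abs(dn)<3)]
        vx,vy,x0,y0=cv2.fitLine(S.astype(np.float32),cv2.DIST_HUBER,0,.01,.01).ravel()
        L.append((x0,y0,vx,vy))
    out=[]
    cen=P.mean(0); LL=[]
    for (x,y,vx,vy) in L:   # push out half a pixel
        n=np.array([-vy,vx]);n*=np.sign(n@(np.array([x,y])-cen));LL.append((x+.5*n[0],y+.5*n[1],vx,vy))
    for i in range(len(LL)):
        a=LL[i-1];b=LL[i];A=np.array([[a[2],-b[2]],[a[3],-b[3]]])
        s=np.linalg.solve(A,[b[0]-a[0],b[1]-a[1]]);out.append([a[0]+s[0]*a[2],a[1]+s[0]*a[3]])
    return np.array(out)
E
cat > m.py <<'E'
from h import *
t=cv2.imread("pics/top0.png");s=cv2.imread("pics/side0.png")
ht=cv2.cvtColor(t,cv2.COLOR_BGR2HSV)
def win(m,x0,x1,y0,y1):
    o=np.zeros_like(m);o[y0:y1,x0:x1]=m[y0:y1,x0:x1];return o
F=win(cv2.inRange(ht,(3,130,40),(20,255,255)),170,245,165,235)
qf=quad(F);print('flap px',qf.round(1).tolist());X=onz('top',qf,10);print(X.round(1).tolist());
print('len',np.linalg.norm(X-np.roll(X,-1,0),axis=1).round(1),'cen',X.mean(0).round(1))
for i in range(4):
    d=X[(i+1)%4]-X[i];print(np.degrees(np.arctan2(d[1],d[0])).round(2))
v=cv2.inRange(t,(0,0,0),(45,60,110));B=win(v,193,222,190,212)
n,l,st,ce=cv2.connectedComponentsWithStats(B);i=1+st[1:,4].argmax();print('bar',st[i],ce[i],onz('top',[ce[i]],44))
P=win(cv2.inRange(ht,(0,0,130),(180,70,255)),280,350,178,230)
Q=win(cv2.inRange(s,(190,190,190),(255,255,255)),235,292,195,252)
qp=quad(P);qs=quad(Q);print('plate top',qp.round(1).tolist(),'side',qs.round(1).tolist())
for im,qq,nm in((t,(qf,qp),'t'),(s,(qs,),'s')):
    big=cv2.resize(im,None,fx=4,fy=4)
    for q in qq: cv2.polylines(big,[((q+.5)*4).astype(int)],True,(255,0,255),1)
    big=big[620:960,650:1410] if nm=='t' else big[760:1040,900:1240]
    cv2.imwrite(f"pics/q{nm}.png",big)
E
python3 m.py
```

```text
flap px [[222.8000030517578, 174.5], [236.0, 208.39999389648438], [191.6999969482422, 226.0], [179.0, 191.60000610351562]]
[[631.3, 129.6, 10.0], [500.9, 74.9, 10.0], [429.8, 242.0, 10.0], [561.1, 296.4, 10.0]]
len [141.4 181.6 142.1 181. ] cen [530.8 185.7  10. ]
-157.26
113.05
22.51
-67.17
bar [196 194  23  14 146] [207.2260274  200.03424658] [[526.58099259 182.1165086   44.        ]]
plate top [[293.29998779296875, 181.89999389648438], [342.3999938964844, 191.0], [334.70001220703125, 222.60000610351562], [286.3999938964844, 214.0]] side [[274.5, 199.10000610351562], [288.20001220703125, 232.10000610351562], [253.1999969482422, 248.3000030517578], [243.1999969482422, 213.10000610351562]]
```

View pics/qt.png

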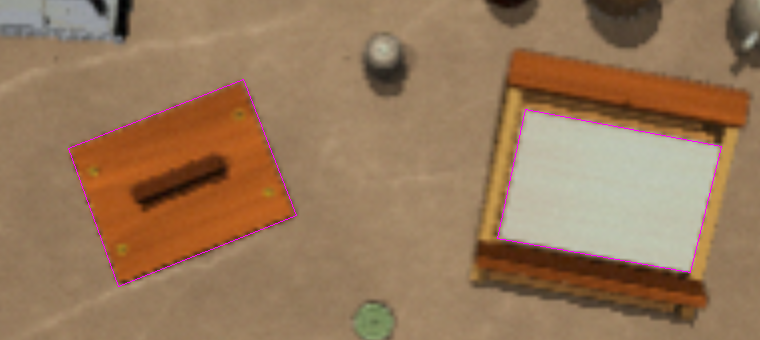

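View pics/qs.png

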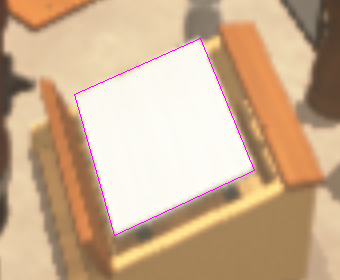

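```bash
cat >> m.py <<'E'
# order: back-left(+y), back-right, front-right, front-left ; side: order back-left, back-right, front-right, front-left
a=qp; b=qs
X,g=tri(a,b);print(X.round(1),g)
print('len',np.linalg.norm(X-np.roll(X,-1,0),axis=1).round(1),'cen',X.mean(0).round(1))
ex=(X[0]+X[1]-X[2]-X[3]);ey=(X[0]+X[3]-X[1]-X[2])
print('elev',np.degrees(np.arctan2(ex[2],np.hypot(*ex[:2]))),'yaw x',np.degrees(np.arctan2(ex[1],ex[0])),'yaw y-90',np.degrees(np.arctan2(ey[1],ey[0]))-90, 'tilt y',np.degrees(np.arctan2(ey[2],np.hypot(*ey[:2]))))
E
python3 m.py|tail -8
```

```text
bar [196 194  23  14 146] [207.2260274  200.03424658] [[526.58099259 182.1165086   44.        ]]
plate top [[293.29998779296875, 181.89999389648438], [342.3999938964844, 191.0], [334.70001220703125, 222.60000610351562], [286.3999938964844, 214.0]] side [[274.5, 199.10000610351562], [288.20001220703125, 232.10000610351562], [253.1999969482422, 248.3000030517578], [243.1999969482422, 213.10000610351562]]
[[ 588.7 -132.   117.6]
 [ 560.4 -309.8  115.9]
 [ 449.5 -291.6   64.9]
 [ 477.6 -112.6   68.7]] [np.float64(1.9), np.float64(0.1), np.float64(0.5), np.float64(0.7)]
len [180.1 123.4 181.3 122.9] cen [ 519.  -211.5   91.8]
elev 23.915499669237533 yaw x -9.59702632422468 yaw y-90 -8.994250678225754 tilt y 0.8768831187252331
```

```bash
python3 -m creep '.02 .06 0 0 0 .01;.06 .17 .02 0 0 .035;.11 .3 .03 0 0 .06;.16 .43 .04 0 0 .085;.21 .56 .05 0 0 .11;.26 .7 .05 0 0 .135;.32 .83 .05 0 0 .16;.37 .96 .05 0 0 .19' 1 && python3 -m creep '.05 .13 0 0 0 .025;.1 .26 0 0 0 .05;.15 .39 0 0 0 .075;.2 .52 0 0 0 .1;.25 .65 0 0 0 .13;.3 .78 0 0 0 .16;.34 .9 0 0 0 .18;.34 .9 0 0 0 .18;.34 .9 0 0 0 .18'
```

```text
clock: 0.77
ee_pos: [350.8, -290.6, 236.3]
orientation: [[-0.001, 0.543, 0.84], [0.001, 0.84, -0.543], [-1.0, 0.0, -0.002]]
contact_force: [2.0, -0.4, 0.4]
grip_width: 87.7
clock: 1.52
ee_pos: [452.7, -18.4, 235.9]
orientation: [[-0.003, 0.004, 1.0], [0.001, 1.0, -0.004], [-1.0, 0.001, -0.003]]
contact_force: [0.3, -0.4, -0.8]
grip_width: 87.2
```

```bash
python3 -m creep '.04 .1 0 0 0 .02;.08 .21 -.04 0 0 .04;.13 .34 -.1 0 0 .065;.18 .47 -.17 0 0 .09;.22 .58 -.25 0 0 .11;.25 .65 -.33 0 0 .125;.26 .68 -.39 0 0 .128;.26 .68 -.39 0 0 .128;.26 .68 -.39 0 0 .128;.26 .68 -.39 0 0 .128'; python3 - <<'E'
from h import *
for n in('top','side'):
    im=camera(n)[:,:,::-1].copy(); cv2.imwrite(f"pics/{n}1.png",im)
s=readout.state();print(s['ee_pos'],s['orientation'].round(4))
a=cv2.imread("pics/top1.png")[150:270,150:270];b=cv2.imread("pics/side1.png")[130:230,190:310]
cv2.imwrite("pics/c1.png",np.hstack([cv2.resize(a,(400,400),interpolation=2),cv2.resize(b,(400,400),interpolation=2)]))
E
```

```text
clock: 2.35
ee_pos: [531.3, 183.8, 119.8]
orientation: [[-0.002, -0.386, 0.923], [-0.001, 0.923, 0.386], [-1.0, -0.0, -0.002]]
contact_force: [-0.4, 0.2, 0.2]
grip_width: 86.9
[532.00576715 184.06945093 120.85239783] [[ 3.000e-04 -3.858e-01  9.226e-01]
 [-4.000e-04  9.226e-01  3.858e-01]
 [-1.000e+00 -5.000e-04  2.000e-04]]
```

View pics/c1.png

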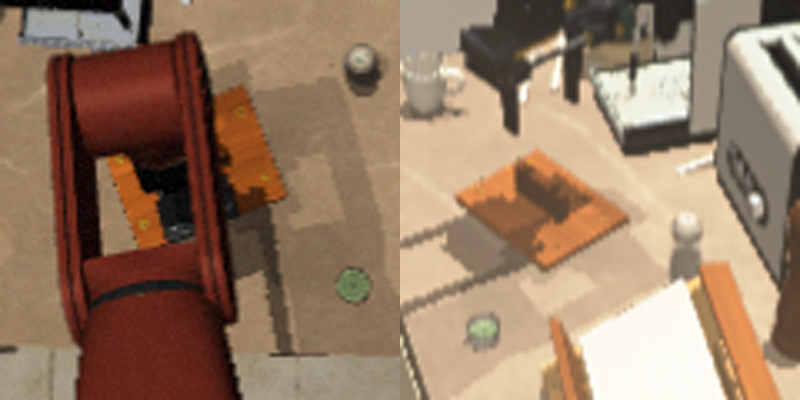

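```bash
python3 - <<'E'
from h import *
s=cv2.imread("pics/side1.png");h=cv2.cvtColor(s,cv2.COLOR_BGR2HSV)
# expected corners from top-view measure, projected into the side view vs. seen
X=np.array([[631.3,129.6,10],[500.9,74.9,10],[429.8,242,10],[561.1,296.4,10]])
print(proj('side',X).round(1).tolist())
m=cv2.inRange(h,(3,110,40),(20,255,255));o=np.zeros_like(m);o[160:202,200:262]=m[160:202,200:262]
q=quad(cv2.morphologyEx(o,cv2.MORPH_CLOSE,np.ones((5,5))));print(q.round(1).tolist())
Y=onz('side',q,10);print(Y.round(1).tolist(),Y.mean(0).round(1))
E
```

```text
[[258.9, 183.5], [233.5, 196.4], [205.8, 178.2], [231.1, 166.9]]
[[205.0, 178.60000610351562], [231.3000030517578, 166.6999969482422], [259.1000061035156, 184.10000610351562], [233.10000610351562, 197.39999389648438]]
[[425.9, 240.2, 10.0], [562.4, 297.0, 10.0], [630.1, 125.1, 10.0], [497.3, 69.2, 10.0]] [528.9 182.9  10. ]
```

```bash
python3 -m creep '-.005 0 -.04 0 0 0;-.005 .002 -.1 0 0 0;-.005 .002 -.17 0 0 0;-.005 .002 -.24 0 0 0;-.005 .002 -.3 0 0 0;-.005 .002 -.34 0 0 0;-.005 .002 -.35 0 0 0;-.005 .002 -.35 0 0 0;-.005 .002 -.35 0 0 0;-.005 .002 -.35 0 0 0'; python3 -c "
from workcell import readout as r
s=r.state();print(s['ee_pos'],s['contact_force'])"
```

```text
clock: 3.28
ee_pos: [531.8, 184.8, 17.3]
orientation: [[0.003, -0.386, 0.923], [0.0, 0.923, 0.386], [-1.0, -0.001, 0.003]]
contact_force: [0.0, -0.0, 0.1]
grip_width: 87.2
[531.75845501 184.84223741  17.3304866 ] [ 0.03275136 -0.01477146  0.08766861]
```

```bash
python3 -m creep '0 0 -.007 0 0 0;0 0 -.007 0 0 0;0 0 -.007 0 0 0;0 0 -.007 0 0 0;0 0 -.007 0 0 0;0 0 -.007 0 0 0;0 0 -.007 0 0 0;0 0 -.007 0 0 0;0 0 -.007 0 0 0;0 0 -.007 0 0 0;0 0 -.007 0 0 0;0 0 -.007 0 0 0' -1 45; python3 -c "
from workcell import readout as r
s=r.state();print(s['ee_pos'],s['contact_force'],s['grip_width'])"
```

```text
clock: 4.28
ee_pos: [531.7, 184.8, 15.2]
orientation: [[0.003, -0.386, 0.923], [0.0, 0.923, 0.386], [-1.0, -0.001, 0.002]]
contact_force: [-0.1, 0.5, -1.1]
grip_width: 15.8
[531.69581057 184.82095709  15.18603433] [-0.13881472  0.54739224 -1.1234211 ] 15.784849197955149
```

```bash
python3 -m creep '0 0 .02 0 0 0;0 0 .06 0 0 0;0 0 .12 0 0 0;0 0 .2 0 0 0;0 0 .3 0 0 0;0 0 .4 0 0 0;0 0 .5 0 0 0;0 0 .58 0 0 0;0 0 .63 0 0 0;0 0 .65 0 0 0;0 0 .65 0 0 0;0 0 .65 0 0 0;0 0 .65 0 0 0'; python3 - <<'E'
from h import *
s=readout.state();print(s['ee_pos'],s['contact_force'],s['wrist_torque'],s['grip_width'])
im=camera('side')[:,:,::-1];cv2.imwrite("pics/s2.png",cv2.resize(im[80:260,150:350],(660,594),interpolation=2))
E
```

```text
clock: 5.37
ee_pos: [530.6, 184.6, 208.5]
orientation: [[-0.0, -0.386, 0.923], [-0.0, 0.923, 0.386], [-1.0, -0.0, -0.0]]
contact_force: [0.0, -0.5, -3.4]
grip_width: 15.8
[530.61290056 184.61166253 208.45812654] [ 0.01319274 -0.52730478 -3.37723403] [ 0.02878485 -0.14351552 -0.03296334] 15.783980843919784
```

View pics/s2.png

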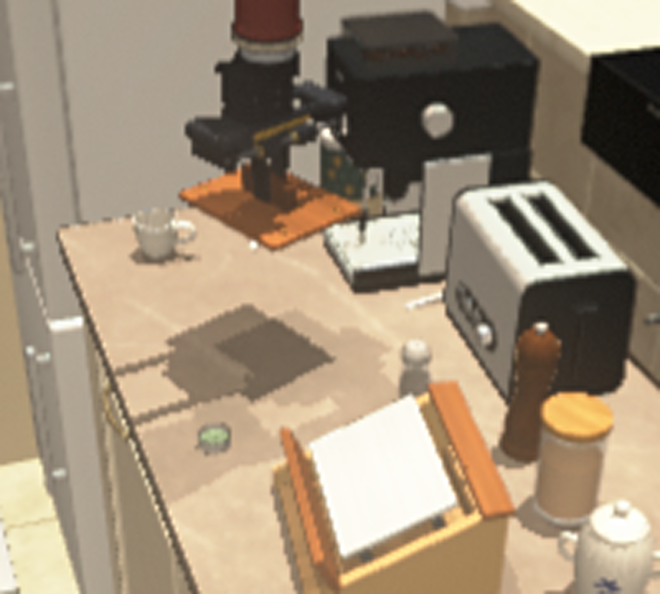

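```bash
cat > tgt.py <<'E'
from h import *
from scipy.spatial.transform import Rotation as Ro
import sys
yaw=-9.3;C=np.array([519,-211.5,91.8])
def frame(yaw=yaw):
    return (Ro.from_euler('z',yaw,degrees=True)*Ro.from_euler('y',-25,degrees=True)).as_matrix()
def goal(x,y,z):
    F=frame();return C+F@[x,y,z],np.c_[-F[:,2],-F[:,2]*0+np.cross(F[:,0],-F[:,2]),F[:,0]]
def delta(x,y,z):
    s=readout.state();p,R=goal(x,y,z);rv=(Ro.from_matrix(R)*Ro.from_matrix(s['orientation']).inv()).as_rotvec()
    return (p-s['ee_pos'])/300,rv/np.pi
def inplate():
    s=readout.state();F=frame();return F.T@(s['ee_pos']-C),F.T@s['contact_force'],(Ro.from_matrix(goal(0,0,0)[1].T@s['orientation'])).as_rotvec(degrees=True)
if __name__=='__main__':
    np.set_printoptions(precision=4,suppress=True)
    print('plate-frame pos/force/rot err(tool)',*inplate())
    if len(sys.argv)>1: print('delta',*delta(*map(float,sys.argv[1:4])), 'dist in plate axes per mm', (frame()/300))
E
python3 tgt.py 15 0 75
```

```text
plate-frame pos/force/rot err(tool) [  1.5702 392.7493 127.7804] [-1.1871 -0.5132 -1.5679] [-31.4765  24.3786   6.948 ]
delta [-0.0982 -1.3105 -0.1405] [ 0.0165 -0.1399 -0.1748] dist in plate axes per mm [[ 0.003   0.0005 -0.0014]
 [-0.0005  0.0033  0.0002]
 [ 0.0014  0.      0.003 ]]
```

```bash
python3 -m creep '0 -.04 .01 0 -.003 -.004;-.01 -.11 .02 .001 -.008 -.01;-.01 -.2 .03 .002 -.014 -.018;-.02 -.31 .04 .003 -.022 -.028;-.02 -.42 .05 .004 -.03 -.038;-.03 -.53 .05 .005 -.038 -.048;-.03 -.64 .05 .006 -.046 -.058;-.04 -.74 .05 .007 -.054 -.067;-.04 -.83 .05 .007 -.06 -.076;-.05 -.9 .05 .008 -.066 -.083;-.05 -.94 .05 .008 -.07 -.087;-.05 -.95 .05 .008 -.07 -.087;-.05 -.95 .05 .008 -.07 -.087;-.05 -.95 .05 .008 -.07 -.087'; python3 tgt.py 15 0 75
```

```text
clock: 6.58
ee_pos: [515.2, -100.2, 222.7]
orientation: [[0.217, -0.117, 0.969], [-0.005, 0.993, 0.121], [-0.976, -0.031, 0.215]]
contact_force: [0.5, 0.4, -2.6]
grip_width: 15.6
plate-frame pos/force/rot err(tool) [ 35.5892 109.2409 127.8738] [-0.7122  0.4418 -2.5601] [-15.794   12.2613   3.4752]
delta [-0.0467 -0.3613 -0.1887] [ 0.0083 -0.0704 -0.0877] dist in plate axes per mm [[ 0.003   0.0005 -0.0014]
 [-0.0005  0.0033  0.0002]
 [ 0.0014  0.      0.003 ]]
```

```bash
python3 -m creep '0 -.03 0 .001 -.006 -.008;-.01 -.08 0 .002 -.016 -.02;-.02 -.15 0 .004 -.03 -.038;-.03 -.22 0 .005 -.044 -.055;-.04 -.29 -.03 .007 -.058 -.072;-.047 -.34 -.08 .008 -.068 -.084;-.047 -.361 -.13 .0083 -.0704 -.0877;-.047 -.361 -.17 .0083 -.0704 -.0877;-.047 -.361 -.189 .0083 -.0704 -.0877;-.047 -.361 -.189 .0083 -.0704 -.0877;-.047 -.361 -.189 .0083 -.0704 -.0877;-.047 -.361 -.189 .0083 -.0704 -.0877'; python3 tgt.py 8 0 23;python3 - <<'E'
from h import *
a=camera('top')[:,:,::-1];b=camera('side')[:,:,::-1]
cv2.imwrite("pics/t3f.png",a);cv2.imwrite("pics/s3f.png",b)
cv2.imwrite("pics/c3.png",np.hstack([cv2.resize(a[140:260,255:375],(400,400),interpolation=2),cv2.resize(b[150:270,210:330],(400,400),interpolation=2)]))
E
```

```text
clock: 7.58
ee_pos: [501.8, -208.5, 167.2]
orientation: [[0.418, 0.161, 0.894], [-0.069, 0.987, -0.145], [-0.906, -0.001, 0.424]]
contact_force: [-0.2, -1.0, -1.1]
grip_width: 15.9
plate-frame pos/force/rot err(tool) [16.0605  0.2267 75.6763] [-0.4722 -0.9715 -0.9736] [-0.0586 -0.087  -0.0231]
delta [ 0.0491 -0.0088 -0.1705] [ 0.0003  0.0004 -0.0002] dist in plate axes per mm [[ 0.003   0.0005 -0.0014]
 [-0.0005  0.0033  0.0002]
 [ 0.0014  0.      0.003 ]]
```

View pics/c3.png

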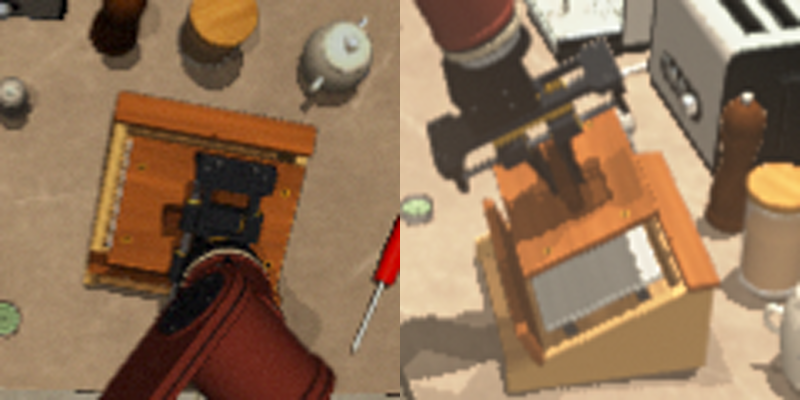

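```bash
python3 -m creep '.006 -.001 -.02 0 0 0;.014 -.003 -.05 0 0 0;.025 -.005 -.085 0 0 0;.035 -.007 -.12 0 0 0;.043 -.008 -.15 0 0 0;.048 -.009 -.165 0 0 0;.048 -.009 -.17 0 0 0;.048 -.009 -.17 0 0 0;.048 -.009 -.17 0 0 0;.048 -.009 -.17 0 0 0'; python3 tgt.py 5 0 20;python3 - <<'E'
from h import *
a=camera('top')[:,:,::-1];b=camera('side')[:,:,::-1]
cv2.imwrite("pics/t4f.png",a);cv2.imwrite("pics/s4f.png",b)
cv2.imwrite("pics/c4.png",np.hstack([cv2.resize(a[170:245,275:350],(400,400),interpolation=2),cv2.resize(b[180:260,225:305],(400,400),interpolation=2)]))
E
```

```text
clock: 8.52
ee_pos: [516.6, -211.6, 117.0]
orientation: [[0.419, 0.161, 0.893], [-0.07, 0.987, -0.145], [-0.905, -0.002, 0.425]]
contact_force: [0.2, -0.2, -1.9]
grip_width: 15.6
plate-frame pos/force/rot err(tool) [ 8.5551 -0.4825 23.856 ] [-0.6137 -0.2169 -1.8282] [-0.0681 -0.1639 -0.0674]
delta [-0.005   0.0024 -0.0167] [ 0.0006  0.0008 -0.0002] dist in plate axes per mm [[ 0.003   0.0005 -0.0014]
 [-0.0005  0.0033  0.0002]
 [ 0.0014  0.      0.003 ]]
```

View pics/c4.png

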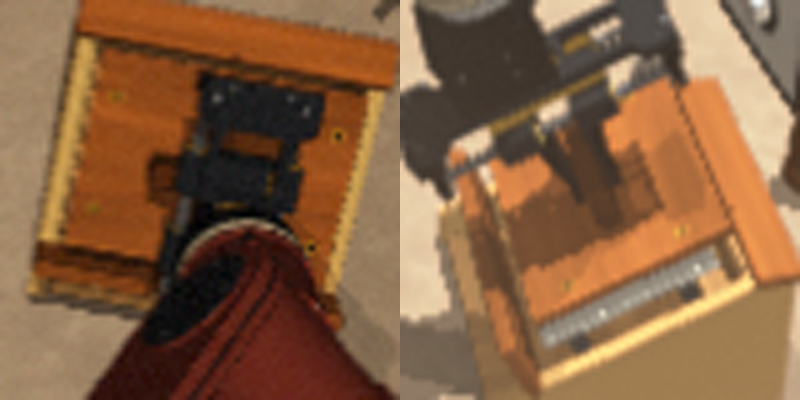

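```bash
python3 -m creep '-.006 .001 -.003 0 0 0;-.011 .002 -.005 0 0 0;-.015 .0025 -.007 0 0 0;-.018 .003 -.0085 0 0 0;-.018 .003 -.0085 0 0 0;-.018 .003 -.0085 0 0 0;-.018 .003 -.0085 0 0 0'; python3 tgt.py; python3 -m creep '-.003 .0005 -.0014 0 0 0;-.003 .0005 -.0014 0 0 0;-.003 .0005 -.0014 0 0 0';python3 tgt.py;
```

```text
clock: 9.2
ee_pos: [511.2, -210.7, 114.6]
orientation: [[0.42, 0.161, 0.893], [-0.07, 0.987, -0.145], [-0.905, -0.002, 0.425]]
contact_force: [-0.6, 0.4, -2.9]
grip_width: 15.2
plate-frame pos/force/rot err(tool) [ 2.5563 -0.4944 23.936 ] [-1.8309  0.3287 -2.3424] [-0.0656 -0.1737 -0.0722]
clock: 9.45
ee_pos: [510.3, -210.5, 114.1]
orientation: [[0.419, 0.161, 0.893], [-0.07, 0.987, -0.145], [-0.905, -0.002, 0.425]]
contact_force: [-0.3, 0.1, -2.0]
grip_width: 15.7
plate-frame pos/force/rot err(tool) [ 1.4581 -0.4654 23.8995] [-1.1515  0.0767 -1.6919] [-0.0648 -0.1659 -0.0694]
```

```bash
for i in 1 2; do python3 -m creep '-.003 .0005 -.0014 0 0 0;-.003 .0005 -.0014 0 0 0;-.003 .0005 -.0014 0 0 0' >/dev/null;python3 tgt.py; done
```

```text
plate-frame pos/force/rot err(tool) [ 0.3756 -0.443  23.8837] [-0.9395 -0.781  -2.2995] [-0.064  -0.1625 -0.0677]
plate-frame pos/force/rot err(tool) [-0.7646 -0.4024 23.838 ] [-0.9655 -0.7401 -2.0727] [-0.0575 -0.1534 -0.0628]
```

```bash
python3 -m creep '-.003 .0005 -.0014 0 0 0;-.003 .0005 -.0014 0 0 0;-.003 .0005 -.0014 0 0 0' >/dev/null;python3 tgt.py;  python3 -m creep '-.003 .0005 -.0014 0 0 0;-.003 .0005 -.0014 0 0 0;-.003 .0005 -.0014 0 0 0' >/dev/null;python3 tgt.py; python3 - <<'E'
from h import *
b=camera('side')[:,:,::-1]
cv2.imwrite("pics/c5.png",cv2.resize(b[185:260,225:300],(600,600),interpolation=2))
E
```

```text
plate-frame pos/force/rot err(tool) [-1.849  -0.384  23.8356] [-0.5162 -0.9603 -1.5874] [-0.0577 -0.1483 -0.0615]
plate-frame pos/force/rot err(tool) [-2.9518 -0.3689 23.8111] [-0.597  -0.0788 -2.8057] [-0.0548 -0.1437 -0.0599]
```

View pics/c5.png

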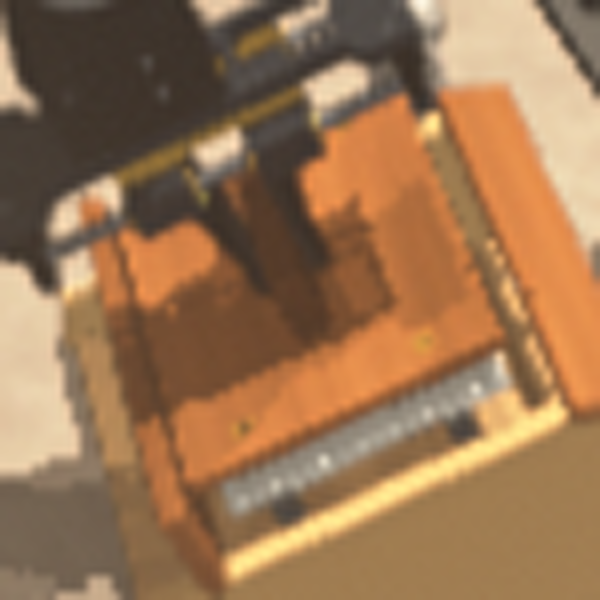

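```bash
for i in 1 2 3; do python3 -m creep '-.003 .0005 -.0014 0 0 0;-.003 .0005 -.0014 0 0 0;-.003 .0005 -.0014 0 0 0;-.003 .0005 -.0014 0 0 0' >/dev/null;python3 tgt.py; done
```

```text
plate-frame pos/force/rot err(tool) [-3.908  -0.4083 23.831 ] [-0.4791  0.0481 -2.4796] [-0.0509 -0.1488 -0.063 ]
plate-frame pos/force/rot err(tool) [-4.9377 -0.3925 23.8371] [-0.6615 -0.7418 -2.307 ] [-0.0528 -0.1469 -0.0634]
plate-frame pos/force/rot err(tool) [-5.3517 -0.487  24.053 ] [ 1.113   0.1335 -2.3872] [-0.0532 -0.2072 -0.0798]
```

```bash
python3 -m creep '-.003 .0005 -.0014 0 0 0;-.003 .0005 -.0014 0 0 0;-.003 .0005 -.0014 0 0 0;-.003 .0005 -.0014 0 0 0' >/dev/null;python3 tgt.py; python3 -m creep '0 0 0 0 0 0;0 0 0 0 0 0';python3 tgt.py;python3 - <<'E'
from h import *
a=camera('top')[:,:,::-1];b=camera('side')[:,:,::-1]
cv2.imwrite("pics/t6f.png",a);cv2.imwrite("pics/s6f.png",b)
cv2.imwrite("pics/c6.png",np.hstack([cv2.resize(a[170:245,275:350],(400,400),interpolation=2),cv2.resize(b[185:260,225:300],(400,400),interpolation=2)]))
E
```

```text
plate-frame pos/force/rot err(tool) [-5.3814 -0.5709 24.3682] [ 4.0127  1.4908 -4.2923] [-0.0466 -0.3107 -0.0994]
clock: 12.0
ee_pos: [504.0, -209.6, 111.7]
orientation: [[0.422, 0.162, 0.892], [-0.071, 0.987, -0.145], [-0.904, -0.002, 0.428]]
contact_force: [2.0, 0.3, -1.3]
grip_width: 15.8
plate-frame pos/force/rot err(tool) [-5.3202 -0.5971 24.4232] [ 1.1792  0.5709 -2.0129] [-0.0493 -0.3158 -0.1035]
```

View pics/c6.png

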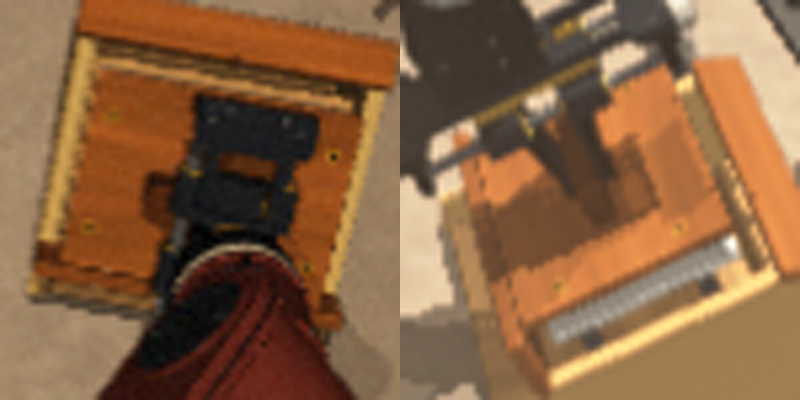

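```bash
cat > prof.py <<'E'
from tgt import *
F=frame()
def edges(im,cam,zp,xs,guess):
    im=im.astype(float);out=[]
    for x in xs:
        for g in guess:
            ys=np.arange(g-14,g+14.1,.5)
            P=C+np.c_[np.full_like(ys,x),ys,np.full_like(ys,zp)]@F.T
            uv=proj(cam,P).astype(np.float32)
            v=cv2.remap(im.astype(np.float32),uv[:,:1],uv[:,1:],cv2.INTER_LINEAR)[:,0,:]
            v=cv2.GaussianBlur(v,(1,9),0) if 0 else v
            d=np.linalg.norm(v[6:]-v[:-6],axis=1);i=d.argmax();w=d[max(0,i-4):i+5];out.append((x,g,round(float((ys[3:-3][max(0,i-4):i+5]*w).sum()/w.sum()),1),round(float(d[i]))))
    return out
if __name__=='__main__':
    t0=cv2.imread('pics/top0.png');print('plate top0',edges(t0,'top',0,(-40,-10,20,45),(-90,90)))
    s0=cv2.imread('pics/side0.png');print('plate side0',edges(s0,'side',0,(-40,-10,20,45),(-90,90)))
    import sys
    z=float(sys.argv[1]);n=sys.argv[2];cx=float(sys.argv[3])
    t=cv2.imread(f'pics/t{n}f.png');print('flap top',edges(t,'top',z,(cx-50,cx-30,cx,cx+30,cx+50),(-90,90)))
    t=cv2.imread(f'pics/s{n}f.png');print('flap side',edges(t,'side',z,(cx-50,cx-30,cx,cx+30,cx+50),(-90,)))
E
python3 prof.py 19 6 -5; python3 prof.py 70 3 16|tail -2
```

```text
plate top0 [(-40, -90, -88.5, 75), (-40, 90, 90.7, 102), (-10, -90, -88.5, 92), (-10, 90, 89.4, 68), (20, -90, -89.0, 101), (20, 90, 90.9, 82), (45, -90, -90.4, 72), (45, 90, 89.5, 58)]
plate side0 [(-40, -90, -92.0, 88), (-40, 90, 93.1, 24), (-10, -90, -91.5, 70), (-10, 90, 89.6, 37), (20, -90, -91.5, 79), (20, 90, 91.6, 26), (45, -90, -91.5, 47), (45, 90, 91.0, 43)]
flap top [(-55.0, -90, -89.3, 78), (-55.0, 90, 96.1, 47), (-35.0, -90, -88.5, 69), (-35.0, 90, 95.8, 63), (-5.0, -90, -88.5, 77), (-5.0, 90, 96.9, 38), (25.0, -90, -88.9, 58), (25.0, 90, 98.5, 37), (45.0, -90, -88.2, 57), (45.0, 90, 96.7, 31)]
flap side [(-55.0, -90, -95.5, 39), (-35.0, -90, -88.0, 42), (-5.0, -90, -88.0, 41), (25.0, -90, -94.9, 39), (45.0, -90, -87.0, 37)]
flap top [(-34.0, -90, -78.6, 45), (-34.0, 90, 100.2, 85), (-14.0, -90, -87.6, 47), (-14.0, 90, 89.6, 63), (16.0, -90, -87.6, 51), (16.0, 90, 91.5, 36), (46.0, -90, -87.6, 49), (46.0, 90, 90.7, 54), (66.0, -90, -89.5, 61), (66.0, 90, 91.2, 65)]
flap side [(-34.0, -90, -87.4, 38), (-14.0, -90, -85.6, 42), (16.0, -90, -86.8, 43), (46.0, -90, -86.5, 46), (66.0, -90, -95.5, 115)]
```

```bash
python3 -m creep '.002 -.0003 -.005 0 0 0;.005 -.0007 -.010 0 0 0;.007 -.001 -.015 0 0 0;.007 -.001 -.015 0 0 0;.007 -.001 -.015 0 0 0;.007 -.001 -.015 0 0 0' >/dev/null;python3 tgt.py; python3 -m creep '.003 -.0004 -.006 0 0 0;.003 -.0004 -.006 0 0 0;.003 -.0004 -.006 0 0 0;.003 -.0004 -.006 0 0 0' >/dev/null;python3 tgt.py
```

```text
plate-frame pos/force/rot err(tool) [-5.3069 -0.6346 19.3397] [ 0.706  -0.5847 -3.6978] [-0.0441 -0.317  -0.1096]
plate-frame pos/force/rot err(tool) [-5.3446 -0.5957 17.2315] [ 2.029  -0.1318 -3.8784] [-0.0383 -0.3104 -0.1085]
```

```bash
 python3 -m creep '.0015 -.0002 -.003 0 0 0;.0015 -.0002 -.003 0 0 0;.0015 -.0002 -.003 0 0 0;.0015 -.0002 -.003 0 0 0' >/dev/null;python3 tgt.py
```

```text
plate-frame pos/force/rot err(tool) [-5.2974 -0.5471 16.2173] [ 1.1914 -0.2075 -2.8305] [-0.0407 -0.3119 -0.106 ]
```

```bash
for i in 1 2 3; do python3 -m creep '.0015 -.0002 -.003 0 0 0;.0015 -.0002 -.003 0 0 0;.0015 -.0002 -.003 0 0 0;.0015 -.0002 -.003 0 0 0' >/dev/null;python3 tgt.py;done
```

```text
plate-frame pos/force/rot err(tool) [-5.2986 -0.5281 15.1602] [ 0.7083  0.1966 -2.327 ] [-0.0401 -0.3096 -0.106 ]
plate-frame pos/force/rot err(tool) [-5.3128 -0.5063 14.1211] [ 0.5015 -0.7365 -1.9518] [-0.037  -0.3052 -0.1024]
plate-frame pos/force/rot err(tool) [-5.2669 -0.5543 13.137 ] [ 0.747  -1.2261 -1.559 ] [-0.0347 -0.3056 -0.1066]
```

```bash
python3 -m creep '.0015 -.0002 -.003 0 0 0;.0015 -.0002 -.003 0 0 0;.0015 -.0002 -.003 0 0 0;.0015 -.0002 -.003 0 0 0' >/dev/null;python3 tgt.py; python3 - <<'E'
from h import *
a=camera('top')[:,:,::-1];b=camera('side')[:,:,::-1]
cv2.imwrite("pics/t7f.png",a);cv2.imwrite("pics/s7f.png",b)
cv2.imwrite("pics/c7.png",np.hstack([cv2.resize(a[170:245,275:350],(400,400),interpolation=2),cv2.resize(b[200:260,240:300],(400,400),interpolation=2)]))
E
python3 prof.py 7.5 7 -5|tail -2
```

```text
plate-frame pos/force/rot err(tool) [-5.2762 -0.5025 12.1065] [-0.2011 -0.4607  0.522 ] [-0.0356 -0.301  -0.1029]
flap top [(-55.0, -90, -89.9, 48), (-55.0, 90, 95.6, 79), (-35.0, -90, -90.0, 104), (-35.0, 90, 96.1, 58), (-5.0, -90, -90.1, 92), (-5.0, 90, 94.1, 59), (25.0, -90, -90.3, 42), (25.0, 90, 96.0, 46), (45.0, -90, -89.5, 96), (45.0, 90, 96.0, 36)]
flap side [(-55.0, -90, -89.0, 46), (-35.0, -90, -96.5, 91), (-5.0, -90, -96.5, 58), (25.0, -90, -96.5, 57), (45.0, -90, -95.8, 126)]
```

View pics/c7.png

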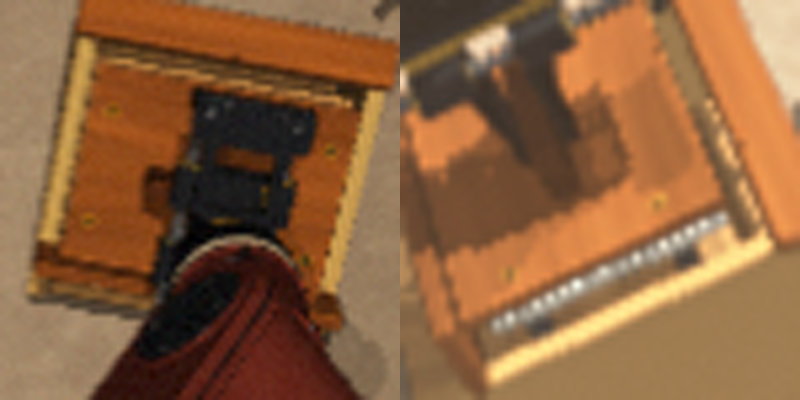

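```bash
python3 - <<'E'
from tgt import *
F=frame()
a=cv2.imread('pics/s0f.png') if 0 else cv2.imread('pics/side0.png')
b=cv2.imread('pics/s7f.png')
for x in(-20,20):
    ys=np.arange(-76,-116,-2.)
    uv=proj('side',C+np.c_[np.full_like(ys,x),ys,0*ys]@F.T).astype(np.float32)
    g=lambda im:cv2.remap(im,uv[:,:1],uv[:,1:],1)[:,0,::-1]
    print(x,uv[0],uv[-1])
    for y,p,q in zip(ys,g(a),g(b)):print(y,p,q)
E
```

```text
-20 [263.98926 239.62112] [266.54782 247.57816]
-76.0 [252 250 242] [218 132  72]
-78.0 [252 250 242] [209 127  70]
-80.0 [253 251 243] [181 112  63]
-82.0 [253 252 244] [154  97  58]
-84.0 [254 252 244] [145 101  70]
-86.0 [254 252 243] [152 121  97]
-88.0 [251 248 236] [164 145 125]
-90.0 [235 228 212] [178 164 145]
-92.0 [215 205 185] [188 179 162]
-94.0 [191 178 157] [183 173 156]
-96.0 [170 153 130] [171 160 142]
-98.0 [156 134 109] [158 141 121]
-100.0 [150 125  96] [148 125 101]
-102.0 [146 116  85] [139 110  81]
-104.0 [144 114  82] [136 105  74]
-106.0 [142 113  80] [133 100  68]
-108.0 [144 114  81] [135 101  68]
-110.0 [151 118  83] [143 107  71]
-112.0 [169 132  91] [163 123  80]
-114.0 [207 165 108] [203 159 100]
20 [275.16986 234.33997] [278.00757 242.19078]
-76.0 [253 252 245] [220 134  72]
-78.0 [253 252 246] [205 124  68]
-80.0 [254 253 246] [183 112  63]
-82.0 [254 253 246] [160 101  60]
-84.0 [255 254 247] [137  90  58]
-86.0 [250 247 238] [132  97  72]
-88.0 [243 238 225] [133 110  90]
-90.0 [227 220 203] [144 128 112]
-92.0 [200 191 172] [158 146 130]
-94.0 [173 160 140] [168 159 144]
-96.0 [158 140 117] [159 146 129]
-98.0 [147 124  98] [147 132 112]
-100.0 [146 118  88] [140 119  95]
-102.0 [147 117  85] [138 111  82]
-104.0 [147 116  83] [136 104  72]
-106.0 [148 117  84] [138 105  71]
-108.0 [150 118  84] [141 106  70]
-110.0 [168 131  91] [160 120  78]
-112.0 [194 149 100] [189 142  91]
-114.0 [220 173 113] [217 168 106]
```

```bash
python3 - <<'E'
from tgt import *
F=frame()
for cam in('side','top'):
    o,d=rays(cam,proj(cam,C+F@[0,-90,0]));e=F.T@d[0];print(cam,'dy/dz',e[1]/e[2],'dx/dz',e[0]/e[2])
a=cv2.imread('pics/top0.png');b=cv2.imread('pics/t7f.png')
for s in(-1,1):
    ys=s*np.arange(78,112,2.);A=[];B=[]
    for x in(-30,-20,0,20,40):
      for im,L,z in((a,A,0),(b,B,7.5)):
        uv=proj('top',C+np.c_[np.full_like(ys,x),ys,0*ys+z]@F.T).astype(np.float32)
        L.append(cv2.remap(im,uv[:,:1],uv[:,1:],1)[:,0,::-1])
    for y,p,q in zip(ys,np.mean(A,0).astype(int),np.mean(B,0).astype(int)):print(y,p,q)
E
```

```text
side dy/dz -1.0571179469902665 dx/dz 0.1534041100527089
top dy/dz 0.20511575664862597 dx/dz 0.30609611760766087
-78.0 [191 193 173] [145  73  25]
-80.0 [190 193 173] [146  73  26]
-82.0 [190 193 173] [146  74  26]
-84.0 [191 193 174] [147  75  26]
-86.0 [191 192 174] [149  82  30]
-88.0 [187 181 157] [157 102  45]
-90.0 [183 157 111] [179 132  65]
-92.0 [188 146  80] [196 150  77]
-94.0 [193 148  76] [199 153  78]
-96.0 [193 148  76] [198 153  79]
-98.0 [190 147  76] [192 149  81]
-100.0 [180 141  77] [176 139  85]
-102.0 [163 130  83] [160 129  91]
-104.0 [151 122  88] [152 124  93]
-106.0 [146 120  91] [151 123  93]
-108.0 [146 119  91] [151 123  94]
-110.0 [146 119  91] [152 123  95]
78.0 [190 187 167] [151  78  26]
80.0 [190 187 167] [151  77  26]
82.0 [191 187 167] [150  76  26]
84.0 [190 187 168] [149  74  25]
86.0 [189 185 166] [148  74  24]
88.0 [180 168 144] [143  75  27]
90.0 [166 144 114] [136  76  30]
92.0 [149 116  76] [128  78  35]
94.0 [145 106  54] [130  89  43]
96.0 [161 120  61] [154 113  56]
98.0 [177 135  69] [176 134  68]
100.0 [189 147  75] [192 148  76]
102.0 [191 147  75] [198 154  79]
104.0 [183 140  71] [195 151  77]
106.0 [157 118  60] [172 131  67]
108.0 [129  97  51] [144 108  56]
110.0 [123  95  61] [131 101  64]
```

```bash
python3 - <<'E'
from tgt import *
F=frame();qt=np.array([[293.3,181.9],[342.4,191.0],[334.7,222.6],[286.4,214.0]]);qs=np.array([[274.5,199.1],[288.2,232.1],[253.2,248.3],[243.2,213.1]])
for cam,q in(('top',qt),('side',qs)):
    o,d=rays(cam,q);oo=(o-C)@F;e=d@F;P=oo-e*(oo[2]/e[:,2])[:,None];print(cam,P[:,:2].round(1).tolist(),P.mean(0).round(1))
    for i in range(4):
        v=P[(i+1)%4]-P[i];print(round((np.degrees(np.arctan2(v[1],v[0]))+45)%90-45,2))
E
```

```text
top [[62.5, 89.6], [62.2, -89.9], [-61.1, -90.0], [-61.8, 90.8]] [0.5 0.1 0. ]
-0.1
0.05
0.24
-0.52
side [[60.5, 89.7], [61.6, -92.4], [-62.0, -91.1], [-62.4, 95.2]] [-0.6  0.4  0. ]
0.35
-0.58
0.11
-2.55
```

```bash
python3 - <<'E'
from tgt import *
F=frame()
a=cv2.imread('pics/top0.png');b=cv2.imread('pics/t7f.png');c=cv2.imread('pics/s7f.png')
for lo,hi in((50,86),(-90,-50)):
    xs=np.arange(lo,hi,2.);A=[];B=[];D=[]
    for y in(25,40,55,70,80):
      for im,L,z in((a,A,0),(b,B,8),(c,D,8)):
        yy=y if L is not D else -y
        uv=proj('side' if L is D else 'top',C+np.c_[xs,np.full_like(xs,yy),0*xs+z]@F.T).astype(np.float32)
        L.append(cv2.remap(im,uv[:,:1],uv[:,1:],1)[:,0,::-1])
    for y,p,q,r in zip(xs,np.mean(A,0).astype(int),np.mean(B,0).astype(int),np.mean(D,0).astype(int)):print(y,p,q,r)
E
```

```text
50.0 [189 190 170] [124  62  21] [190 116  65]
52.0 [189 189 169] [123  61  21] [189 116  65]
54.0 [191 189 169] [121  61  22] [187 115  65]
56.0 [190 190 169] [120  60  23] [187 116  65]
58.0 [187 186 166] [121  60  23] [190 117  65]
60.0 [181 177 156] [125  62  23] [197 121  67]
62.0 [168 150 121] [126  64  24] [198 121  67]
64.0 [163 123  78] [130  69  27] [187 116  66]
66.0 [173 123  66] [133  76  33] [151 101  62]
68.0 [171 120  61] [146  94  45] [124  91  61]
70.0 [141  97  49] [163 112  56] [129  97  66]
72.0 [106  72  37] [142  98  49] [146 110  73]
74.0 [99 67 35] [108  74  37] [171 129  84]
76.0 [100  67  35] [102  69  35] [189 140  91]
78.0 [85 56 29] [103  69  34] [179 129  82]
80.0 [73 44 20] [88 58 29] [172 113  69]
82.0 [81 43 15] [76 47 22] [194 119  66]
84.0 [111  56  17] [86 46 18] [219 134  72]
-90.0 [120  60  21] [109  63  27] [144 101  65]
-88.0 [120  60  21] [115  59  22] [155 101  62]
-86.0 [119  59  20] [115  57  20] [165 104  62]
-84.0 [110  55  19] [112  56  21] [170 106  63]
-82.0 [90 45 17] [105  53  20] [171 107  63]
-80.0 [76 37 14] [91 46 18] [166 104  62]
-78.0 [74 35 12] [76 38 14] [147  94  58]
-76.0 [75 36 12] [73 36 14] [133  86  54]
-74.0 [75 36 11] [87 44 17] [139  90  55]
-72.0 [75 37 12] [111  58  23] [162 102  61]
-70.0 [73 36 11] [127  66  25] [171 107  63]
-68.0 [70 37 14] [129  66  25] [171 107  63]
-66.0 [78 51 29] [124  63  23] [172 108  63]
-64.0 [101  79  57] [125  63  23] [175 110  64]
-62.0 [139 124 102] [129  66  25] [176 110  64]
-60.0 [175 168 148] [128  65  26] [172 108  63]
-58.0 [189 185 166] [126  64  25] [171 107  63]
-56.0 [191 187 167] [124  64  25] [170 106  63]
-54.0 [192 188 167] [122  62  24] [168 106  62]
-52.0 [192 188 168] [119  61  22] [166 104  61]
```

```bash
python3 -m creep '.002 -.0002 -.004 0 0 0;.003 -.0004 -.008 0 0 0;.004 -.0005 -.012 0 0 0;.004 -.0005 -.012 0 0 0;.004 -.0005 -.012 0 0 0;.004 -.0005 -.012 0 0 0' >/dev/null;python3 tgt.py; python3 -m creep '0 0 0 0 0 0;0 0 0 0 0 0'>/dev/null;python3 tgt.py
```

```text
plate-frame pos/force/rot err(tool) [-5.1736 -0.5521  8.602 ] [1.5727 0.8132 5.0515] [-0.0492 -0.3448 -0.1172]
plate-frame pos/force/rot err(tool) [-5.2098 -0.535   8.6444] [-0.0447  0.6079  4.4895] [-0.0488 -0.3372 -0.1123]
```

```bash
python3 -m creep '0 0 -.004 0 .0005 0;0 0 -.007 .0001 .001 0;0 0 -.0085 .0002 .0015 0;0 0 -.0085 .0002 .0015 0;0 0 -.0085 .0002 .0015 0;0 0 -.0085 .0002 .0015 0;0 0 -.0085 .0002 .0015 0' >/dev/null;python3 tgt.py; python3 - <<'E'
from tgt import *
for i in range(4):
    camera('side');print(inplate()[0].round(2),inplate()[1].round(2),readout.state()['wrist_torque'].round(2),readout.state()['grip_width'].round(1))
a=camera('top')[:,:,::-1];b=camera('side')[:,:,::-1]
cv2.imwrite("pics/t8f.png",a);cv2.imwrite("pics/s8f.png",b)
cv2.imwrite("pics/c8.png",np.hstack([cv2.resize(a[170:245,275:350],(400,400),interpolation=2),cv2.resize(b[190:260,235:305],(400,400),interpolation=2)]))
E
```

```text
plate-frame pos/force/rot err(tool) [-5.2509 -0.5618  6.7886] [1.263  2.4855 6.747 ] [-0.0521 -0.162  -0.1305]Traceback (most recent call last):
  File "<stdin>", line 3, in <module>
AttributeError: 'float' object has no attribute 'round'
```

```bash
python3 - <<'E'
from tgt import *
for i in range(4):
    camera('side');print(inplate()[0].round(2),inplate()[1].round(2),readout.state()['wrist_torque'].round(2),readout.state()['grip_width'])
a=camera('top')[:,:,::-1];b=camera('side')[:,:,::-1]
cv2.imwrite("pics/t8f.png",a);cv2.imwrite("pics/s8f.png",b)
cv2.imwrite("pics/c8.png",np.hstack([cv2.resize(a[170:245,275:350],(400,400),interpolation=2),cv2.resize(b[190:260,235:305],(400,400),interpolation=2)]))
E
```

```text
[-5.25 -0.57  6.8 ] [2.31 1.61 6.98] [0.4  0.01 0.18] 15.591388711585674
[-5.29 -0.55  6.77] [1.57 1.66 8.  ] [ 0.38 -0.    0.27] 15.783782697433821
[-5.27 -0.54  6.79] [1.66 1.97 7.62] [0.37 0.02 0.2 ] 15.761425612134706
[-5.25 -0.56  6.78] [1.63 2.38 7.66] [0.39 0.03 0.17] 15.16173242569923
```

View pics/c8.png

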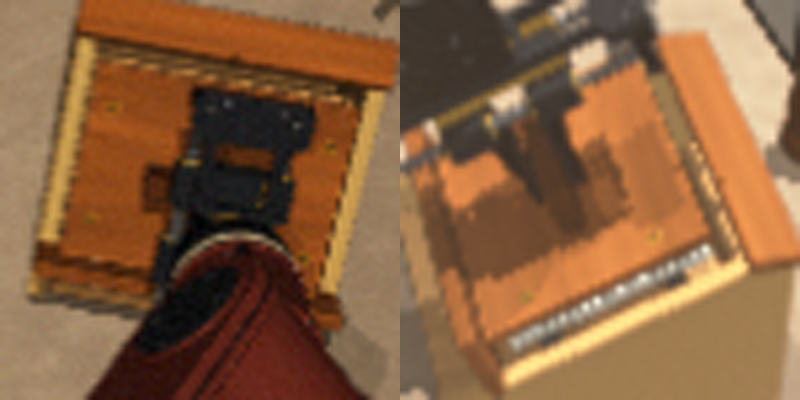

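```bash
python3 prof.py 2 8 -5|sed -n 3p; python3 - <<'E'
from h import *
a=cv2.imread('pics/top0.png').astype(int);b=cv2.imread('pics/t8f.png').astype(int)
# bystander patches, before/after
for n,(x,y) in dict(mill=(290,145),jar=(321,147),pot=(356,157),screw=(374,215),salt=(258,169),tea=(256,235),cup=(136,219)).items():
    w=10;best=cv2.matchTemplate(b[y-w-6:y+w+6,x-w-6:x+w+6].astype(np.uint8),a[y-w:y+w,x-w:x+w].astype(np.uint8),cv2.TM_CCOEFF_NORMED)
    _,m,_,l=cv2.minMaxLoc(best);print(n,l[0]-6,l[1]-6,round(m,2))
s=readout.state();print(s['clock'])
E
```

```text
flap top [(-55.0, -90, -91.1, 94), (-55.0, 90, 95.5, 71), (-35.0, -90, -90.6, 124), (-35.0, 90, 95.6, 56), (-5.0, -90, -90.7, 95), (-5.0, 90, 94.1, 56), (25.0, -90, -91.1, 74), (25.0, 90, 96.0, 44), (45.0, -90, -90.5, 107), (45.0, 90, 96.5, 45)]
mill 0 0 0.98
jar 0 0 1.0
pot 0 0 1.0
screw 0 0 1.0
salt 0 0 0.98
tea 0 0 0.98
cup 0 0 1.0
16.3
```

```bash
python3 -c "
from workcell import order
print(order.close_job())"
```

```text
the job is handed in; nothing more can be done
None
```

The flap is held pressed against the sprung plate with its lower edge on the stop ledge and the grip bar outwards. I handed the job in at about 16 s with the arm still pushing.

**Push:** my last readings gave about 10 N square on the plate. That is 7.6 N measured plus the part of the flap's weight that the plate carries. Measured from where it first touched, the plate is about 7.4 mm down its travel. There was a small sideways force of about 2 N on the tool, which I left as it was.

**Ledge:** the flap met the ledge about 5 mm further down the slope than my camera estimate of plate_mid predicted. The force stopping it there and the edges in the top picture both fit the ledge, so I took that as real contact. At the end the flap was pushing down on the ledge with roughly 2–3 N.

**Sides:** the top camera shows the flap's right side even with the plate's to about 1.5 mm. The side camera disagreed by a few millimetres, but its picture is too coarse there to settle it. The left edge could not be told apart from the bin's cheek.

**Everything else:** a before-and-after comparison of the top pictures showed no shift in any of the seven other objects.

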